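# Close the tin of olives before the van drives off

## Robot

A 6-joint arm with a two-finger parallel gripper is mounted at the origin on the work surface. World frame = base frame: x ahead of the robot, y to its left, z up, the work surface at z = 0. Lengths are in m, angles in rad, forces in N, time in s.
With the tool pointing down it reaches from about 0.4 to 0.825 m from the base axis. Payload 7 kg.
Tool frame: the origin (TCP) lies midway between the tips of the shut fingers; the grasp point (between the pads) lies 19 mm behind it; z points along the fingers, y is the line along which they close (so a half turn about z gives the same grasp; the last joint's range is limited). The gripper opens to 88 mm and grips with 3 to 60 N. Pads are 19 mm wide; open, the fingers measure 130 mm over their backs; the gripper's body (78 mm by 193 mm) begins 47 mm behind the grasp point.
Start: joints at [1.49, 0.359, 0.012, 0, -1.224, -0.288], TCP at [0.243, 0.63, 0.227] pointing down, gripper open.
Joint ranges: [-3.07, 3.07], [-1.43, 2.12], [-1.02, 1.25], [-3.03, 1.67], [-3.05, -0], [-3.03, 3.03]. Speed limits (rad/s): [2.39, 2.39, 3.01, 3.14, 3.14, 3.14].

## Interface

Orientations are given as a rotation vector (axis times angle).
In Python, from rig import robot gives the robot as it stands. The module is installed in compiled form; this text tells all that it offers.
- The arm moves only by the tool step_arm, never from a script. Its argument "commands" is a list that holds one entry, the list of rows, each a list of 4 numbers: the shift along the tool's x, y, z in mm, then the turn about the tool's z in degrees. In form: [[[tx, ty, tz, roll], ...]]. A call has 1 to 12 rows; each row shifts and turns the commanded pose from where the row before left it, along the tool's axes as they then stand; what a row does not reach is not made up. A row lasts 1/12 s, in which the tool goes at most 41.7 mm and 7.16 degrees, less where a joint would pass 70% of its speed; a pose out of reach is approached as far as the arm can. A call is refused whole if a number of a shift passes 41.7 or a number of a turn 7.16, either way. A call with a gripper value outside its range is refused whole. "grip" is the finger opening in mm, from 0 to 87.6, set as the call begins (left out, the last holds). The fingers move at their own pace and stop on an object; the grip force is fixed at half the most. Time passes only in rows, so rows that do not move let the fingers close. It gives the time, the measured TCP pose, the force, the opening and the grip force at its end, in the units of the state.
- robot.state(): the state, without advancing time (a new reading comes with each control period).
- robot.grab_frame(name): name is "scene" or "top" or "wrist"; returns a dict with "pixels" (400x640x3 uint8, red, green, blue), "fx", "fy", "cx", "cy" (pixels), "dist_coeffs" ([k1, k2, p1, p2, k3] as OpenCV has them; the pictures are not rectified), "xyz" and "orientation" of the camera in the world. Camera axes: x right, y down, z forward; pixel columns grow to the right and rows downward; lengths in m; the calibration is good to about 2 mm. A picture is of the moment at which its call begins. There is no depth.
- robot.close_job(): hands the job in; it is judged then, once.
The state is a dict: "time_s": time; "q": joint angles; "qvel": joint speeds; "joint_torque": joint torques, N m; "tcp_pos": TCP position; "orientation": TCP orientation; "contact_force": force on the tool from outside, world axes, zero at the start; "moment": the same for the moment, N m; "grip_width": finger opening in m; "gripper_force": force on a finger pad.
Only numpy, scipy, OpenCV 4.12 (cv2) and the standard library are available. Lean on these libraries where they do the work, as an engineer would, in place of code of your own. Each camera call takes 0.05 s, during which the arm holds its last target. There are 200 camera calls.

## Task

The lid has been left half off the squat open tin of brass olives. Slide it over the mouth until its plug drops in, then press it down squarely in the middle until it sits fully home and level. Keep the tin standing where it is, do not press so hard that the lid dents, and leave the other things on the bench alone.

Things in the scene. Friction and masses are not known exactly. Their poses are not given: they have to be found in the camera images.
- tin: squat round open tin of bare steel with brass olives inside, standing free on the bench, about 0.8 kg, 78 mm in diameter (81 over the rolled seam), 75 mm high; its yaw does not matter. Origin at the centre of its underside, z up. Its top is a flat ring, outer radius 40 mm, inner radius 32 mm, round a mouth 64 mm across. A sideways push of some 3 to 7 N starts the tin sliding on the bench
- tin_mouth (a point): centre of the tin's mouth, level with its flat top ring (75 mm above its underside). Inside the mouth, 5 mm below the ring, a springy sealing bead narrows it to 59 mm: the lid's plug must be pushed past it. Home, the lid's flange lies on the ring and the lid's origin is at this point
- lid: the tin's loose push-in lid of bare steel, about 0.1 kg: round flange, 90 mm in diameter, 4 mm thick, with a round plug 9 mm deep below it. Origin at the centre of the flange's underside, z up through its top; yaw of no meaning. At the start it lies flat with the plug's foot on the tin's top ring, 20 to 27 mm off centre in any direction; there it slides under about 1 N
- lid_top (a point): centre of the flat top face, 4 mm above the flange's underside: press here. The plug passes the bead under a downward force of about 14 to 28 N, more when rubbing is strong; often one side clicks in first, the last click comes with this point still some 2 mm above home. Pressed well off the middle the lid rocks instead of going home. It dents at 70 N
- plug_foot (a point): centre of the plug's flat foot, 9 mm below the flange's underside. The plug is 60 mm across at its foot, 62 mm at a swelling 6 to 7 mm below the flange, 60.6 mm above that. At the start the foot is level with the tin's top ring; slid to the middle, it drops some 4 mm into the mouth, is stopped by the mouth's wall and rests on the bead, tilted up to about 0.15 rad
- tall_tin: bystander: closed narrow tin, 62 mm in diameter, 92 mm high, with a paper label; origin at the centre of its underside
- tape_measure: bystander: tape measure, 62 x 36 x 50 mm; origin at the centre of its underside
- coupling: bystander: brass coupling standing on end near the open tin, about 25 mm across, 30 mm high; origin at the centre of its underside
- elbow: bystander: brass elbow fitting, about 45 mm high; origin at the centre of its foot
- offcut: bystander: copper pipe offcut 15 mm in diameter, 140 mm long, lying along its x; origin at the middle of its underside
- spanner: bystander: steel spanner 190 mm long lying along its x; origin at its underside
- tube_cutter: bystander: pipe slice cutter about 125 mm long lying along its x, 35 mm high; origin at its underside
Things that resemble listed ones, but are neither listed nor needed, are in the scene too. What is shaped like the tin but red is not meant. There is more than one size of the lid; the job needs the larger.

How it is judged:
By the outcome, as a careful person would: the job done as asked, in the order asked, and still so for the second after the job is handed in, with the robot touching nothing.
It also fails if it takes over 45 s, if anything falls off the work surface, if the arm or the gripper's body presses on something with over 40 N, if the wrist force passes 120 N, or if a joint passes its speed limit or range.

## Working session

There is one attempt and no reset: what is moved stays moved. The work goes in short steps, Python scripts to look and compute and a tool call to move; the robot and the scene stay as the last step left them, time stands still between calls to the robot, and variables do not carry over. Pictures are saved under pics/ and viewed, at most 10 in all, crops included, and the job is handed in when it is done.

Besides the shell and the picture viewer there is one more tool, called by a JSON object that holds its "method" and its "body", one argument or row to a line. step_arm: Moves the arm, as the interface text tells. Its arguments: {"type":"object","properties":{"commands":{"type":"array"},"grip":{"type":"number"}},"required":["commands"]}

```bash
mkdir -p pics
cat > h.py <<'E'
import numpy as np, cv2
from scipy.spatial.transform import Rotation as R
from rig import robot
def cam(f):
    K=np.array([[f["fx"],0,f["cx"]],[0,f["fy"],f["cy"]],[0,0,1.]])
    return K,np.array(f["dist_coeffs"],float),np.array(f["xyz"]),R.from_rotvec(f["orientation"]).as_matrix() if len(np.ravel(f["orientation"]))==3 else np.array(f["orientation"])
def ray(f,uv,z):
    K,d,p,M=cam(f)
    n=cv2.undistortPoints(np.array(uv,float).reshape(-1,1,2),K,d).reshape(-1,2)
    r=np.c_[n,np.ones(len(n))]@M.T
    return p+r*((z-p[2])/r[:,2])[:,None]
def grab(name,tag):
    f=robot.grab_frame(name); cv2.imwrite(f"pics/{tag}.png",f["pixels"][:,:,::-1])
    np.save(f"pics/{tag}.npy",f,allow_pickle=True); return f
def load(tag): return np.load(f"pics/{tag}.npy",allow_pickle=True).item()
E
python3 - <<'E'
from h import *
for n in("top","scene","wrist"):
    f=grab(n,n+"0"); print(n,f["xyz"],f["orientation"],f["fx"])
a=[cv2.imread(f"pics/{n}0.png") for n in("top","scene")]
s=robot.state();print(s)
E
```

```text
top [ 0.34415072 -0.01536713  1.20813332] [-2.2211144   1.98502516 -0.20467418] 490.7700896543827
scene [0.92108899 0.65393022 1.13003979] [-0.64314945 -2.78914379  0.86821381] 464.5982556253797
wrist [0.31778392 0.59974792 0.38300939] [ 1.66644435 -2.43336666 -0.36404693] 295.20656680175233
{'time_s': 0.15, 'q': array([ 1.49010939e+00,  3.59206400e-01,  1.12683818e-02, -2.49673811e-04,
       -1.22413024e+00, -2.88087773e-01]), 'qvel': array([ 0.00142855, -0.00042946,  0.00432233,  0.00111292,  0.00125732,
       -0.00038835]), 'joint_torque': array([-1.71087293e-03, -5.83274209e+01,  2.93292618e+01,  7.00136080e+00,
        8.80395295e-03, -1.17704403e-04]), 'tcp_pos': array([0.24321954, 0.62924803, 0.22584873]), 'orientation': array([ 3.08704675e+00, -5.75887890e-01, -1.59906981e-04]), 'contact_force': array([-0.5410102 ,  0.30690459, -0.79634411]), 'moment': array([-0.02555683,  0.01017792,  0.01628719]), 'gripper_force': 0.0, 'grip_width': 0.08768608863202193}
```

View pics/top0.png

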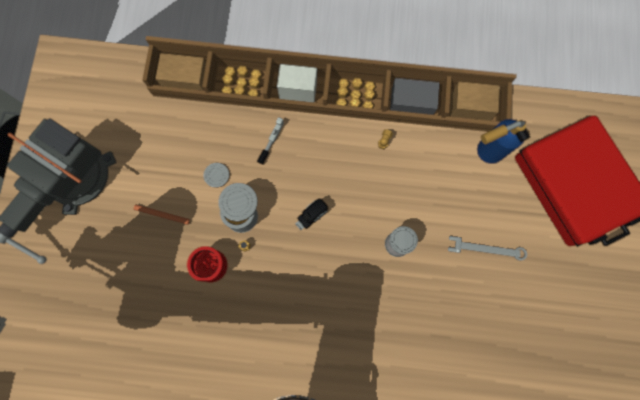

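View pics/scene0.png

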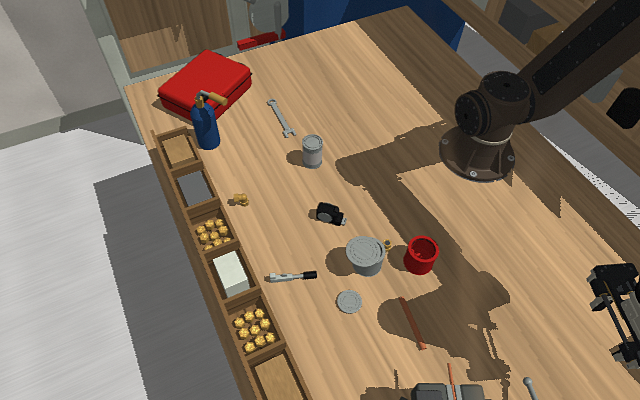

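The top view shows the lid on the tin at about (238,200), with the tin edge just below it at (240,222). The red tin is at (207,264), the coupling at (246,245) and the small loose lid at (216,175). The scene view has the tin at (366,255). I'll crop both for detail.

Run:
```python
from h import *
t=load("top0");s=load("scene0")
a=cv2.resize(t["pixels"][165:265,190:290],None,fx=4,fy=4,interpolation=2)
b=cv2.resize(s["pixels"][210:310,316:416],None,fx=4,fy=4,interpolation=2)
cv2.imwrite("pics/crop0.png",np.hstack([a,b])[:,:,::-1])
print(ray(t,[[238,202],[246,245],[207,264],[216,175],[312,213]],0.085).round(3))
print(ray(s,[[366,248]],0.085).round(3))
print(R.from_rotvec(robot.state()["orientation"]).as_matrix().round(3))
```

```text
[[0.54  0.194 0.085]
 [0.443 0.162 0.085]
 [0.391 0.243 0.085]
 [0.599 0.255 0.085]
 [0.534 0.02  0.085]]
[[0.526 0.189 0.085]]
[[ 0.933 -0.361 -0.   ]
 [-0.361 -0.933 -0.001]
 [ 0.     0.001 -1.   ]]
```

View pics/crop0.png

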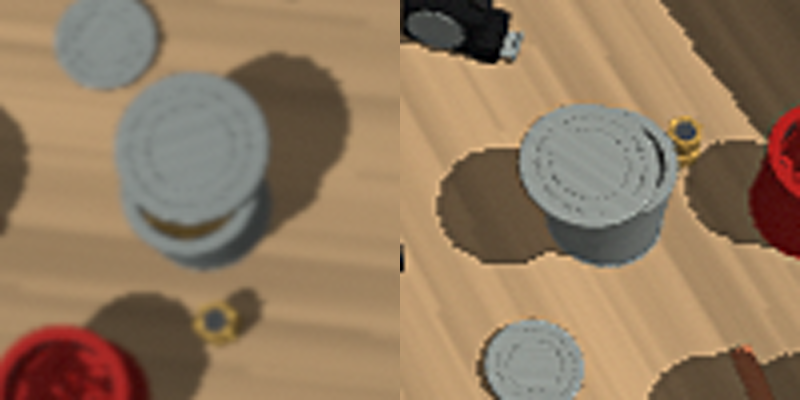

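The lid overhangs toward +x, with the tin's mouth showing on the robot side. So I'll push from the far side toward −x, using two half-open fingertips on the rim. I'll move there first, with the wrist camera on the robot side.

{"method": "step_arm", "body": {
  "commands": [
    [[35.5, 19.2, 0, 0], [35.5, 19.2, 0, 0], [35.5, 19.2, 0, 0], [35.5, 19.2, 0, 0], [35.5, 19.2, 0, 0], [35.5, 19.2, 0, 0], [35.5, 19.2, 0, 0], [35.5, 19.2, 0, 0], [35.5, 19.2, 0, 0], [35.5, 19.2, 0, 0], [35.5, 19.2, 0, 0], [35.5, 19.2, 0, 0]]
  ],
  "grip": 40
}}

```text
time_s: 1.15
tcp_pos: [0.5585, 0.2594, 0.2266]
orientation: [-3.088, 0.576, 0.0]
contact_force: [0.1, 1.0, -0.6]
grip_width: 0.0402
gripper_force: 0.0
```

{"method": "step_arm", "body": {
  "commands": [
    [[35.5, 19.2, 0, 0], [35.5, 19.2, 0, 0], [0, 0, 0, 7.16], [0, 0, 0, 7.16], [0, 0, 0, 7.16], [0, 0, 0, 7.16], [0, 0, 0, 7.16], [0, 0, 0, 7.16], [0, 0, 0, 7.16], [0, 0, 0, 7.16], [0, 0, 0, 7.16], [0, 0, 0, 7.16]]
  ]
}}

```text
time_s: 2.15
tcp_pos: [0.6098, 0.1996, 0.2262]
orientation: [2.16, -2.28, -0.0]
contact_force: [0.4, -0.1, -0.8]
grip_width: 0.04
gripper_force: 0.0
```

{"method": "step_arm", "body": {
  "commands": [
    [[0, 0, 0, 7.16], [0, 0, 0, 7.16], [0, 0, 0, 7.16], [0, 0, 0, 7.16], [0, 0, 0, 7.16], [0, 0, 0, 7.16], [0, 0, 0, 7.16], [0, 0, 0, 7.16], [0, 0, 0, 7.16], [0, 0, 0, 7.16], [0, 0, 0, 7.16], [0, 0, 0, 7.16]]
  ]
}}

```text
time_s: 3.15
tcp_pos: [0.6098, 0.1996, 0.2262]
orientation: [0.027, -3.141, 0.0]
contact_force: [1.4, 0.0, -0.6]
grip_width: 0.0402
gripper_force: 0.0
```

Run:
```python
from h import *
f=grab("wrist","w1"); s=robot.state(); print(s["time_s"],s["tcp_pos"],R.from_rotvec(s["orientation"]).as_matrix().round(3),f["xyz"],s["contact_force"],s["q"])
```

```text
3.2 [0.60984008 0.19963189 0.22622711] [[-1.    -0.008 -0.001]
 [-0.008  1.    -0.   ]
 [ 0.001 -0.    -1.   ]] [0.52991656 0.19743117 0.38353142] [ 0.22644737 -0.18618488 -0.50878485] [ 6.19771822e-01  3.04986261e-01 -6.65982444e-02 -2.19376005e-04
 -1.19979742e+00 -2.18266868e+00]
```

View pics/w1.png

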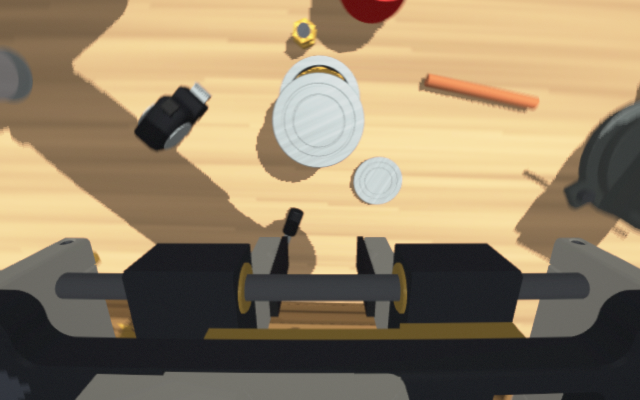

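The wrist view shows the lid centred near (318,120). The tin's ring shows as an arc with its top at (319,56), reaching from (281,88) to (358,88). Next I'll fit circles to both contours.

```bash
cat >> h.py <<'E'
from scipy.optimize import least_squares
def outline(f,uv):
    hsv=cv2.cvtColor(f["pixels"],cv2.COLOR_RGB2HSV)
    m=((hsv[...,1]<45)&(hsv[...,2]>110)).astype(np.uint8)
    m=cv2.morphologyEx(m,cv2.MORPH_OPEN,np.ones((3,3),np.uint8))
    n,l=cv2.connectedComponents(m); k=(l==l[uv[1],uv[0]]).astype(np.uint8)
    return max(cv2.findContours(k,cv2.RETR_EXTERNAL,cv2.CHAIN_APPROX_NONE)[0],key=len).reshape(-1,2)
def circ(P,r,c0):
    o=least_squares(lambda c:np.hypot(*(P[:,:2]-c).T)-r,c0,loss="soft_l1",f_scale=.001)
    return o.x,np.median(np.abs(o.fun))
E
python3 - <<'E'
from h import *
f=load("w1"); c=outline(f,(318,120)); print(c.min(0),c.max(0))
K,d,p,M=cam(f)
lo=c[c[:,1]>120]; P=ray(f,lo,.086); L,e=circ(P,.0452,P[:,:2].mean(0)+[-.02,0]); print("lid",L,e)
up=c[c[:,1]<82]; P=ray(f,up,.075); T,e=circ(P,.0405,P[:,:2].mean(0)); print("tin",T,e,len(up), T-L)
E
```

```text
[272  55] [363 167]
lid [0.54002957 0.19302929] 0.0003249393923898773
tin [0.44904808 0.19295424] 0.008598341917578911 85 [-9.09814853e-02 -7.50566688e-05]
```

Run:
```python
from h import *
f=load("w1"); c=outline(f,(318,120))
for yl in(70,78,84):
  up=c[c[:,1]<yl]; P=ray(f,up,.075); T,e=circ(P,.0402,[.52,.193]); print("tin",T,e,len(up), T-[.54,.193])
print(P[[0,20,40]])
```

```text
tin [0.52007743 0.1942128 ] 0.00022369869488413074 61 [-0.01992257  0.0012128 ]
tin [0.52011669 0.19417655] 0.0002188695697673826 77 [-0.01988331  0.00117655]
tin [0.52014833 0.19416913] 0.00021725571612482564 89 [-0.01985167  0.00116913]
[[0.47945582 0.19154573 0.075     ]
 [0.48593995 0.1723991  0.075     ]
 [0.50331093 0.15763352 0.075     ]]
```

Tin centre is (0.520, 0.194) and lid centre (0.540, 0.193), so the push is 20 mm toward −x. I'll drop the fingertips behind the rim and close up to it.

{"method": "step_arm", "body": {
  "commands": [
    [[0, -5.6, 36.8, 0], [0, 0, 36.8, 0], [0, 0, 36.8, 0], [0, 0, 36.8, 0], [4, 0, 0, 0], [4, 0, 0, 0], [4, 0, 0, 0], [2, 0, 0, 0], [2, 0, 0, 0]]
  ]
}}

```text
time_s: 3.95
tcp_pos: [0.5951, 0.1946, 0.0821]
orientation: [-0.039, 3.138, 0.003]
contact_force: [-0.7, -0.2, 0.1]
grip_width: 0.0399
gripper_force: 0.0
```

{"method": "step_arm", "body": {
  "commands": [
    [[2, 0, 0, 0], [2, 0, 0, 0], [2, 0, 0, 0], [2, 0, 0, 0], [2, 0, 0, 0], [2, 0, 0, 0], [2, 0, 0, 0], [0, 0, 0, 0]]
  ]
}}

```text
time_s: 4.62
tcp_pos: [0.5799, 0.1934, 0.0794]
orientation: [0.037, -3.141, -0.0]
contact_force: [0.5, -0.4, 2.2]
grip_width: 0.0403
gripper_force: 0.9
```

Run:
```python
from h import *
f=grab("wrist","w2"); g=grab("top","t2");s=robot.state(); print(s["tcp_pos"],s["contact_force"],f["xyz"])
b=cv2.resize(g["pixels"][175:245,200:280],None,fx=5,fy=5,interpolation=2)
a=cv2.resize(f["pixels"],(500,313)); o=np.zeros((350,900,3),np.uint8);o[:313,:500]=a;o[:,500:]=b
cv2.imwrite("pics/c2.png",cv2.resize(o,(800,311))[:,:,::-1])
```

```text
[0.57993043 0.19334995 0.07924644] [1.66010313 0.88870791 1.27432266] [0.49988939 0.19064868 0.23668872]
```

View pics/c2.png

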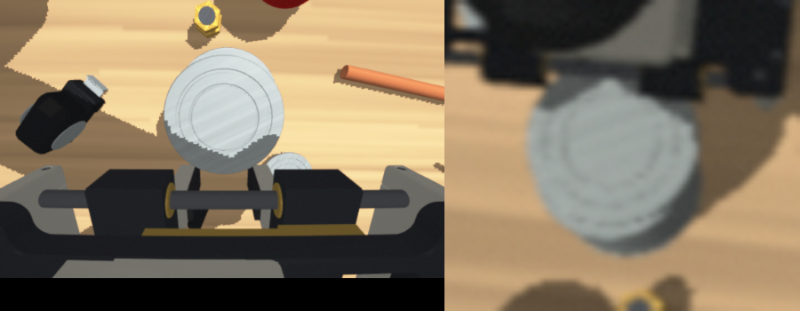

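The lid now covers the mouth, with its centre near (224,112) in the wrist half of the picture, and the fingertips touch the rim. I'll measure what offset is left.

Run:
```python
from h import *
f=load("w2"); c=outline(f,(322,160)); print(c.min(0),c.max(0))
for lo,hi in((60,110),(60,160),(100,190)):
  u=c[(c[:,1]>lo)&(c[:,1]<hi)]; P=ray(f,u,.086); print(circ(P,.0452,[.525,.193]),len(u))
```

```text
[235  68] [408 248]
(array([0.52708468, 0.19331279]), np.float64(0.0007283786267773679)) 143
(array([0.52762901, 0.19203831]), np.float64(0.0012890066167730516)) 243
(array([0.53107599, 0.19143123]), np.float64(0.0004459787273076374)) 181
```

{"method": "step_arm", "body": {
  "commands": [
    [[2, 0.5, 0, 0], [2, 0.4, 0, 0], [1.5, 0, 0, 0], [1, 0, 0, 0], [1, 0, 0, 0], [1, 0, 0, 0], [0, 0, 0, 0]]
  ]
}}

```text
time_s: 5.3
tcp_pos: [0.5709, 0.1939, 0.079]
orientation: [0.037, -3.14, 0.001]
contact_force: [0.2, -0.4, -0.1]
grip_width: 0.0399
gripper_force: 0.1
```

Run:
```python
from h import *
f=grab("wrist","w3");s=robot.state(); print(s["tcp_pos"],s["contact_force"])
c=outline(f,(322,170)); print(c.min(0),c.max(0))
for z in(.086,.082):
 for lo,hi in((40,110),(100,190)):
  u=c[(c[:,1]>lo)&(c[:,1]<hi)]; P=ray(f,u,z); print(circ(P,.0452,[.525,.193]),len(u))
```

```text
[0.57111388 0.19393772 0.07908334] [-0.30638663  0.19726513  0.41921539]
[238  80] [407 248]
(array([0.52260129, 0.1921637 ]), np.float64(0.0001547722768841138)) 130
(array([0.52405359, 0.1920745 ]), np.float64(0.0008557231981529204)) 179
(array([0.52213163, 0.1921548 ]), np.float64(0.00010776975166690989)) 130
(array([0.52274789, 0.19201199]), np.float64(0.00029826915131683784)) 179
```

View pics/w3.png

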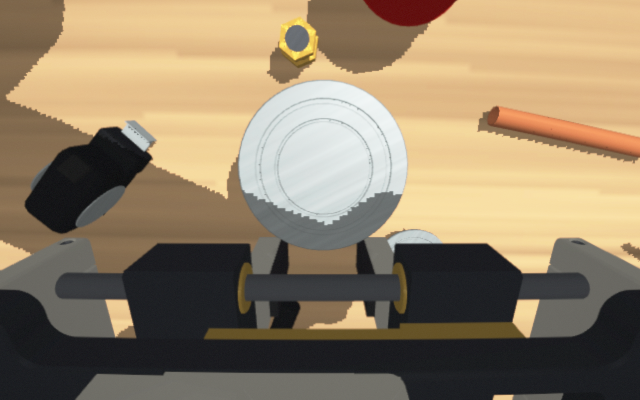

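The lid covers the mouth at about (0.522, 0.192) in world coordinates, with the rim from (238,165) to (407,165) in the image, and may already have dropped. I'll nudge it gently and watch the force.

{"method": "step_arm", "body": {
  "commands": [
    [[0.7, 0.5, 0, 0], [0.7, 0, 0, 0], [0, 0, 0, 0]]
  ]
}}

```text
time_s: 5.6
tcp_pos: [0.5701, 0.1946, 0.0793]
orientation: [0.037, -3.141, 0.0]
contact_force: [0.3, -0.3, -0.1]
grip_width: 0.04
gripper_force: 0.2
```

Run:
```python
from h import *
f=grab("wrist","w4");s=robot.state(); print(s["tcp_pos"],s["contact_force"])
c=outline(f,(322,150)); print(c.min(0),c.max(0))
for z in(.086,.082,.078):
  u=c[(c[:,1]>40)&(c[:,1]<190)]; P=ray(f,u,z); print(circ(P,.0452,[.525,.193]),len(u))
g=grab("scene","s4")
cv2.imwrite("pics/c4.png",cv2.resize(g["pixels"][200:300,310:430],None,fx=5,fy=5,interpolation=2)[:,:,::-1])
```

```text
[0.57016611 0.19457395 0.07931447] [-0.17499514  0.09701653 -0.75520413]
[238  81] [406 247]
(array([0.52237568, 0.1925983 ]), np.float64(0.0006294503437876131)) 288
(array([0.52178231, 0.19254171]), np.float64(0.0003489759149879132)) 288
(array([0.52117994, 0.19253089]), np.float64(0.00015247084267860228)) 288
```

View pics/c4.png

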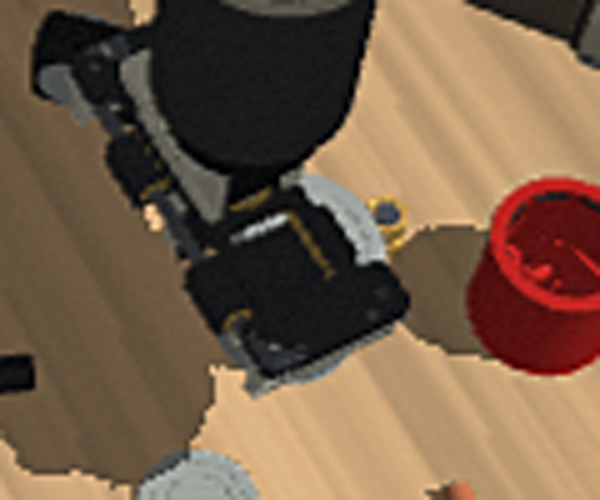

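Apparent size says the lid dropped about 4 mm into the mouth, and it sits near (0.521, 0.193). Next I back off, lift, shut the fingers and move over the centre.

{"method": "step_arm", "body": {
  "commands": [
    [[-10, 0, 0, 0], [0, 0, -25, 0], [0, 0, -25, 0], [20, 0, 0, 0], [20, 0, 0, 0], [20, -0.6, 0, 0], [0, 0, 0, 0], [0, 0, 0, 0], [0, 0, 0, 0], [0, 0, 0, 0]]
  ],
  "grip": 0
}}

```text
time_s: 6.53
tcp_pos: [0.5212, 0.193, 0.1294]
orientation: [-0.037, 3.141, 0.0]
contact_force: [-0.0, -0.5, -0.2]
grip_width: 0.0005
gripper_force: 0.0
```

Run:
```python
from h import *
f=grab("wrist","w5");s=robot.state(); print(s["tcp_pos"],s["contact_force"],s["grip_width"],f["xyz"])
cv2.imwrite("pics/w5v.png",cv2.resize(f["pixels"],(640,400))[:,:,::-1])
```

```text
[0.52103383 0.19292381 0.12924353] [-0.0615108  -0.74028762  0.91249619] 0.00044125315235711733 [0.44109198 0.19026121 0.28663815]
```

View pics/w5v.png

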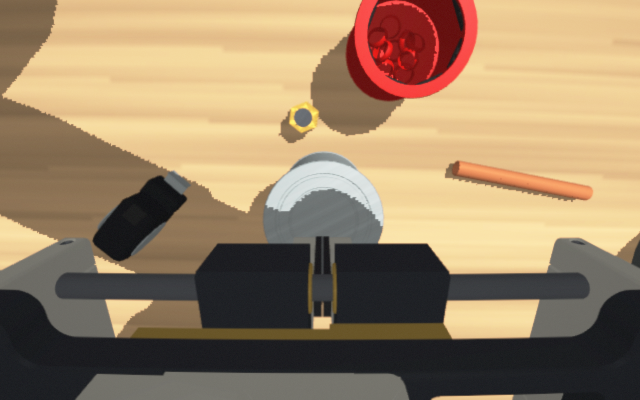

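The lid sits on the tin, centred near (323,215), with the shut fingers above it. Lowering onto it.

{"method": "step_arm", "body": {
  "commands": [
    [[0.5, 0.5, 20, 0], [0, 0, 15, 0], [0, 0, 5, 0], [0, 0, 2, 0], [0, 0, 2, 0], [0, 0, 1, 0], [0, 0, 0, 0]]
  ]
}}

```text
time_s: 7.17
tcp_pos: [0.5202, 0.1935, 0.0848]
orientation: [-0.037, 3.141, 0.001]
contact_force: [0.3, -0.5, 0.0]
grip_width: 0.0005
gripper_force: 0.0
```

{"method": "step_arm", "body": {
  "commands": [
    [[0, 0, 1, 0], [0, 0, 0, 0]]
  ]
}}

```text
time_s: 7.33
tcp_pos: [0.5203, 0.1936, 0.0841]
orientation: [-0.037, 3.14, 0.001]
contact_force: [-0.2, -0.1, 2.1]
grip_width: 0.0002
gripper_force: 1.1
```

{"method": "step_arm", "body": {
  "commands": [
    [[0, 0, 1, 0], [0, 0, 0, 0]]
  ]
}}

```text
time_s: 7.5
tcp_pos: [0.5204, 0.1936, 0.0836]
orientation: [-0.038, 3.14, 0.001]
contact_force: [-1.8, -1.0, 6.7]
grip_width: 0.0006
gripper_force: 4.0
```

{"method": "step_arm", "body": {
  "commands": [
    [[0, 0, 0.5, 0], [0, 0, 0.5, 0], [0, 0, 0, 0]]
  ]
}}

```text
time_s: 7.75
tcp_pos: [0.5205, 0.1936, 0.0834]
orientation: [-0.038, 3.139, 0.001]
contact_force: [-5.3, -0.9, 15.0]
grip_width: 0.0007
gripper_force: 7.4
```

{"method": "step_arm", "body": {
  "commands": [
    [[0.4, 0, 0.5, 0], [0, 0, 0, 0]]
  ]
}}

```text
time_s: 7.92
tcp_pos: [0.5204, 0.1936, 0.0833]
orientation: [-0.039, 3.138, 0.001]
contact_force: [-3.9, -2.2, 16.5]
grip_width: 0.0001
gripper_force: 8.6
```

{"method": "step_arm", "body": {
  "commands": [
    [[0, 0, 0.5, 0], [0, 0, 0, 0]]
  ]
}}

```text
time_s: 8.08
tcp_pos: [0.5205, 0.1936, 0.0832]
orientation: [-0.039, 3.138, 0.001]
contact_force: [-5.5, -2.2, 20.1]
grip_width: 0.0005
gripper_force: 10.4
```

{"method": "step_arm", "body": {
  "commands": [
    [[0.4, 0.2, 0.5, 0], [0, 0, 0, 0]]
  ]
}}

```text
time_s: 8.25
tcp_pos: [0.5204, 0.1937, 0.083]
orientation: [-0.039, 3.138, 0.001]
contact_force: [-4.2, -3.3, 23.1]
grip_width: 0.0004
gripper_force: 11.3
```

{"method": "step_arm", "body": {
  "commands": [
    [[0.2, 0, 0.6, 0], [0, 0, 0, 0]]
  ]
}}

```text
time_s: 8.42
tcp_pos: [0.5204, 0.1937, 0.0829]
orientation: [-0.039, 3.137, 0.001]
contact_force: [-4.9, -3.9, 26.4]
grip_width: 0.0004
gripper_force: 13.1
```

{"method": "step_arm", "body": {
  "commands": [
    [[0.2, 0, 0.6, 0], [0, 0, 0, 0]]
  ]
}}

```text
time_s: 8.58
tcp_pos: [0.5205, 0.1937, 0.0828]
orientation: [-0.04, 3.137, 0.001]
contact_force: [-6.0, -4.9, 30.4]
grip_width: 0.0003
gripper_force: 15.2
```

{"method": "step_arm", "body": {
  "commands": [
    [[0.2, -0.3, 0.6, 0], [0, 0, 0, 0]]
  ]
}}

```text
time_s: 8.75
tcp_pos: [0.5205, 0.1937, 0.0828]
orientation: [-0.04, 3.136, 0.002]
contact_force: [-7.7, -3.6, 33.2]
grip_width: 0.0006
gripper_force: 17.1
```

{"method": "step_arm", "body": {
  "commands": [
    [[0.2, -0.3, 0.6, 0], [0, 0, 0, 0]]
  ]
}}

```text
time_s: 8.92
tcp_pos: [0.5205, 0.1937, 0.0826]
orientation: [-0.04, 3.135, 0.003]
contact_force: [-8.9, -3.5, 36.5]
grip_width: 0.0004
gripper_force: 18.7
```

{"method": "step_arm", "body": {
  "commands": [
    [[0.2, 0, 0.6, 0], [0, 0, 0, 0]]
  ]
}}

```text
time_s: 9.08
tcp_pos: [0.5205, 0.1937, 0.0824]
orientation: [-0.041, 3.135, 0.003]
contact_force: [-10.1, -4.4, 39.0]
grip_width: 0.0002
gripper_force: 20.3
```

{"method": "step_arm", "body": {
  "commands": [
    [[0.6, 0.3, 0.5, 0], [0, 0, 0, 0]]
  ]
}}

```text
time_s: 9.25
tcp_pos: [0.5205, 0.1938, 0.0823]
orientation: [-0.041, 3.134, 0.003]
contact_force: [-8.2, -6.2, 41.7]
grip_width: 0.0003
gripper_force: 21.4
```

{"method": "step_arm", "body": {
  "commands": [
    [[0.6, 0.3, 0.5, 0], [0, 0, 0, 0]]
  ]
}}

```text
time_s: 9.42
tcp_pos: [0.5204, 0.1938, 0.0823]
orientation: [-0.042, 3.133, 0.002]
contact_force: [-7.4, -8.6, 44.2]
grip_width: 0.0004
gripper_force: 22.3
```

It hasn't clicked by 44 N, so I'll release and check tilt and centring.

{"method": "step_arm", "body": {
  "commands": [
    [[0, 0, -10, 0], [0, 0, -25, 0], [-25, 0, -25, 0], [-35, 0, -20, 0], [-30, 0, 0, 0], [0, 0, 0, 0]]
  ]
}}

```text
time_s: 9.92
tcp_pos: [0.6118, 0.1962, 0.1573]
orientation: [-0.036, 3.137, 0.002]
contact_force: [-0.4, 0.5, 0.1]
grip_width: 0.0004
gripper_force: 0.0
```

Run:
```python
from h import *
f=grab("wrist","w6");s=robot.state(); print(s["tcp_pos"],f["xyz"],s["contact_force"])
g=grab("scene","s6")
K,d,p,M=cam(f); uv=cv2.projectPoints(np.array([[.52,.1935,.082]]),cv2.Rodrigues(M.T)[0],-M.T@p,K,d)[0].ravel().astype(int);print(uv)
c=outline(f,tuple(uv)); print(c.min(0),c.max(0))
for z in(.086,.082,.078):
  print(z,circ(ray(f,c,z),.0452,[.52,.193]))
x,y=uv;a=cv2.resize(f["pixels"][max(0,y-80):y+80,x-80:x+80],(400,400),interpolation=2)
b=cv2.resize(g["pixels"][210:290,320:400],(400,400),interpolation=2)
cv2.imwrite("pics/c6.png",np.hstack([a,b])[:,:,::-1])
```

```text
[0.60888343 0.19555181 0.15579493] [0.53107634 0.193241   0.31417393] [-1.24279034 -0.17159816 -0.4781853 ]
[322  92]
[262  27] [381 152]
0.086 (array([0.52067464, 0.19290087]), np.float64(0.0018157039034607456))
0.082 (array([0.52003619, 0.19285223]), np.float64(0.0011238184363375273))
0.078 (array([0.51969345, 0.19283179]), np.float64(0.00036141756852276635))
```

View pics/c6.png

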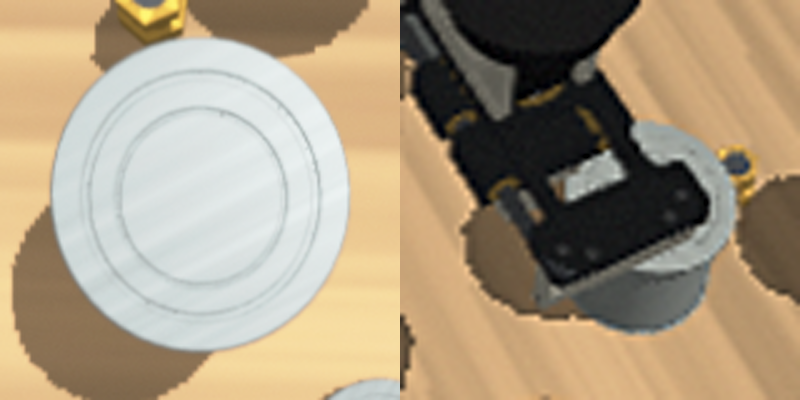

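The lid is well centred at about (0.520, 0.193), and still some 3 mm above home. I'll find the high side by light touches, starting with the +x side.

{"method": "step_arm", "body": {
  "commands": [
    [[32, -1, 10, 0], [32, -1, 30, 0], [0, 0, 24, 0], [0, 0, 2, 0], [0, 0, 0, 0], [0, 0, 0, 0]]
  ]
}}

```text
time_s: 10.52
tcp_pos: [0.5452, 0.1926, 0.0925]
orientation: [-0.038, 3.14, 0.0]
contact_force: [-0.0, 0.6, -0.0]
grip_width: 0.0009
gripper_force: 0.0
```

{"method": "step_arm", "body": {
  "commands": [
    [[0, 0, 1, 0], [0, 0, 1, 0], [0, 0, 1, 0], [0, 0, 0, 0]]
  ]
}}

```text
time_s: 10.85
tcp_pos: [0.5447, 0.1922, 0.0886]
orientation: [-0.036, 3.141, 0.001]
contact_force: [0.7, 0.1, -0.2]
grip_width: 0.0004
gripper_force: 0.0
```

{"method": "step_arm", "body": {
  "commands": [
    [[0, 0, 1, 0], [0, 0, 1, 0], [0, 0, 0, 0]]
  ]
}}

```text
time_s: 11.1
tcp_pos: [0.5443, 0.192, 0.0862]
orientation: [0.037, -3.141, 0.0]
contact_force: [-0.1, -0.6, 0.0]
grip_width: 0.0003
gripper_force: 0.0
```

{"method": "step_arm", "body": {
  "commands": [
    [[0, 0, 1, 0], [0, 0, 0, 0]]
  ]
}}

```text
time_s: 11.27
tcp_pos: [0.5443, 0.192, 0.0852]
orientation: [0.037, -3.141, 0.0]
contact_force: [-0.2, -0.1, 0.3]
grip_width: 0.0006
gripper_force: 0.0
```

{"method": "step_arm", "body": {
  "commands": [
    [[0, 0, 1, 0], [0, 0, 0, 0]]
  ]
}}

```text
time_s: 11.43
tcp_pos: [0.5446, 0.1921, 0.0846]
orientation: [-0.037, 3.141, -0.0]
contact_force: [-1.0, -1.0, 2.9]
grip_width: 0.0004
gripper_force: 1.4
```

{"method": "step_arm", "body": {
  "commands": [
    [[0, 0, -6, 0], [24, 0, 0, 0], [24, 1, 0, 0], [0, 0, 0, 0], [0, 0, 4, 0], [0, 0, 1, 0], [0, 0, 0, 0]]
  ]
}}

```text
time_s: 12.02
tcp_pos: [0.4968, 0.1921, 0.0851]
orientation: [0.037, -3.141, 0.0]
contact_force: [-1.0, -0.2, -0.1]
grip_width: 0.0006
gripper_force: 0.0
```

{"method": "step_arm", "body": {
  "commands": [
    [[0, 0, 1, 0], [0, 0, 0, 0]]
  ]
}}

```text
time_s: 12.18
tcp_pos: [0.4967, 0.1919, 0.084]
orientation: [0.036, -3.141, 0.001]
contact_force: [-0.3, -0.7, 1.0]
grip_width: 0.0003
gripper_force: 0.0
```

{"method": "step_arm", "body": {
  "commands": [
    [[0, 0, 1, 0], [0, 0, 0, 0]]
  ]
}}

```text
time_s: 12.35
tcp_pos: [0.4965, 0.1918, 0.0831]
orientation: [0.036, -3.141, 0.0]
contact_force: [-1.2, 0.1, -0.3]
grip_width: 0.0003
gripper_force: 0.0
```

{"method": "step_arm", "body": {
  "commands": [
    [[0, 0, 1, 0], [0, 0, 0, 0]]
  ]
}}

```text
time_s: 12.52
tcp_pos: [0.4964, 0.1919, 0.0822]
orientation: [0.037, -3.141, 0.0]
contact_force: [-0.3, -0.9, 0.3]
grip_width: 0.0005
gripper_force: 0.0
```

{"method": "step_arm", "body": {
  "commands": [
    [[0, 0, 1, 0], [0, 0, 0, 0]]
  ]
}}

```text
time_s: 12.68
tcp_pos: [0.4965, 0.192, 0.0814]
orientation: [-0.037, 3.141, 0.0]
contact_force: [-0.1, 0.0, 0.5]
grip_width: 0.0005
gripper_force: 0.4
```

{"method": "step_arm", "body": {
  "commands": [
    [[0, 0, 1, 0], [0, 0, 0, 0]]
  ]
}}

```text
time_s: 12.85
tcp_pos: [0.4965, 0.192, 0.081]
orientation: [-0.038, 3.141, -0.0]
contact_force: [-2.8, -0.9, 6.5]
grip_width: 0.0004
gripper_force: 3.2
```

High side is +x (84.8 against 81.3 mm). I'll press a little off the middle toward it.

{"method": "step_arm", "body": {
  "commands": [
    [[0, 0, -6, 0], [-17, 1.5, 0, 0], [-17, 1.5, 0, 0], [0, 0, 2, 0], [0, 0, 1, 0], [0, 0, 1, 0], [0, 0, 1, 0], [0, 0, 0, 0]]
  ]
}}

```text
time_s: 13.52
tcp_pos: [0.5312, 0.1963, 0.0825]
orientation: [-0.038, 3.139, 0.002]
contact_force: [2.7, 0.1, 3.9]
grip_width: 0.0004
gripper_force: 1.9
```

{"method": "step_arm", "body": {
  "commands": [
    [[0.2, 0, 1, 0], [0.2, 0, 1, 0], [0, 0, 0, 0]]
  ]
}}

```text
time_s: 13.77
tcp_pos: [0.5312, 0.1964, 0.0808]
orientation: [-0.038, 3.138, 0.002]
contact_force: [4.5, -0.6, 4.1]
grip_width: 0.0002
gripper_force: 2.5
```

{"method": "step_arm", "body": {
  "commands": [
    [[0.2, 0, 1, 0], [0.2, 0, 1, 0], [0, 0, 0, 0]]
  ]
}}

```text
time_s: 14.02
tcp_pos: [0.5309, 0.1964, 0.0793]
orientation: [-0.039, 3.138, 0.002]
contact_force: [2.4, -1.3, 9.4]
grip_width: 0.0006
gripper_force: 5.0
```

{"method": "step_arm", "body": {
  "commands": [
    [[0, 0, -12, 0], [17, -1, 0, 0], [17, -1, 0, 0], [0, 0, 1, 0], [0, 0, 0, 0]]
  ]
}}

```text
time_s: 14.43
tcp_pos: [0.4942, 0.1926, 0.0884]
orientation: [0.038, -3.141, 0.0]
contact_force: [0.4, 0.2, 0.3]
grip_width: 0.0007
gripper_force: 0.0
```

{"method": "step_arm", "body": {
  "commands": [
    [[0, 0, 1, 0], [0, 0, 1, 0], [0, 0, 0, 0]]
  ]
}}

```text
time_s: 14.68
tcp_pos: [0.4957, 0.1929, 0.086]
orientation: [0.037, -3.141, 0.001]
contact_force: [0.5, 0.0, -1.1]
grip_width: 0.0003
gripper_force: 0.0
```

{"method": "step_arm", "body": {
  "commands": [
    [[0, 0, 1, 0], [0, 0, 0, 0]]
  ]
}}

```text
time_s: 14.85
tcp_pos: [0.4956, 0.1928, 0.085]
orientation: [0.037, -3.141, 0.001]
contact_force: [1.1, 0.5, -0.9]
grip_width: 0.0002
gripper_force: 0.0
```

{"method": "step_arm", "body": {
  "commands": [
    [[0, 0, 1, 0], [0, 0, 0, 0]]
  ]
}}

```text
time_s: 15.02
tcp_pos: [0.4956, 0.1928, 0.0841]
orientation: [0.037, -3.141, 0.0]
contact_force: [-0.3, -0.2, -0.7]
grip_width: 0.0005
gripper_force: 0.0
```

{"method": "step_arm", "body": {
  "commands": [
    [[0, 0, 1, 0], [0, 0, 0, 0]]
  ]
}}

```text
time_s: 15.18
tcp_pos: [0.4955, 0.1929, 0.0832]
orientation: [0.037, -3.141, 0.0]
contact_force: [0.2, 1.1, 0.1]
grip_width: 0.0003
gripper_force: 0.0
```

{"method": "step_arm", "body": {
  "commands": [
    [[0, 0, 1, 0], [0, 0, 0, 0]]
  ]
}}

```text
time_s: 15.35
tcp_pos: [0.4955, 0.1929, 0.0822]
orientation: [0.037, -3.141, 0.0]
contact_force: [0.7, 0.4, 0.1]
grip_width: 0.0002
gripper_force: 0.0
```

The −x side hasn't risen, so the +x side went in. I'll carry on down here gently.

{"method": "step_arm", "body": {
  "commands": [
    [[0, 0, 1, 0], [0, 0, 0, 0]]
  ]
}}

```text
time_s: 15.52
tcp_pos: [0.4955, 0.1929, 0.0812]
orientation: [0.037, -3.141, 0.0]
contact_force: [0.1, -0.6, -0.2]
grip_width: 0.0006
gripper_force: 0.0
```

{"method": "step_arm", "body": {
  "commands": [
    [[0, 0, 1, 0], [0, 0, 0, 0]]
  ]
}}

```text
time_s: 15.68
tcp_pos: [0.4955, 0.1929, 0.0802]
orientation: [0.037, -3.141, 0.0]
contact_force: [0.0, -1.0, -0.9]
grip_width: 0.0003
gripper_force: 0.0
```

{"method": "step_arm", "body": {
  "commands": [
    [[0, 0, 1, 0], [0, 0, 0, 0]]
  ]
}}

```text
time_s: 15.85
tcp_pos: [0.4956, 0.193, 0.0794]
orientation: [-0.037, 3.141, -0.0]
contact_force: [0.4, 0.3, 0.5]
grip_width: 0.0001
gripper_force: 0.0
```

Now at about home height on this side. A square press in the middle should finish it.

{"method": "step_arm", "body": {
  "commands": [
    [[0, 0, -5, 0], [-12, 0.6, 0, 0], [-12.5, 0.6, 0, 0], [0, 0, 4, 0], [0, 0, 1, 0], [0, 0, 1, 0], [0, 0, 1, 0], [0, 0, 0, 0]]
  ]
}}

```text
time_s: 16.52
tcp_pos: [0.5212, 0.195, 0.0793]
orientation: [-0.038, 3.139, 0.001]
contact_force: [-0.4, -2.6, 13.6]
grip_width: 0.0003
gripper_force: 6.9
```

{"method": "step_arm", "body": {
  "commands": [
    [[0, 0, 1, 0], [0, 0, 1, 0], [0, 0, 1, 0], [0, 0, 0, 0]]
  ]
}}

```text
time_s: 16.85
tcp_pos: [0.5213, 0.195, 0.0791]
orientation: [-0.04, 3.137, 0.001]
contact_force: [-11.5, -4.1, 38.3]
grip_width: 0.0007
gripper_force: 19.9
```

{"method": "step_arm", "body": {
  "commands": [
    [[0, 0, 0.7, 0], [0, 0, 0.7, 0], [0, 0, 0, 0], [0, 0, 0, 0]]
  ]
}}

```text
time_s: 17.18
tcp_pos: [0.5214, 0.195, 0.079]
orientation: [-0.041, 3.136, 0.002]
contact_force: [-16.7, -5.2, 51.9]
grip_width: 0.0001
gripper_force: 25.8
```

The centre is stiff at 79 mm, which is home. I'll release, retreat and verify.

{"method": "step_arm", "body": {
  "commands": [
    [[0, 0, -4, 0], [0, 0, -6, 0], [0, 0, -25, 0], [-25, 0, -25, 0], [-35, 0, -20, 0], [-30, 0, 0, 0], [0, 0, 0, 0]]
  ]
}}

```text
time_s: 17.77
tcp_pos: [0.6146, 0.1973, 0.1536]
orientation: [-0.036, 3.138, 0.001]
contact_force: [-0.0, 0.4, 0.4]
grip_width: 0.0006
gripper_force: 0.0
```

{"method": "step_arm", "body": {
  "commands": [
    [[0, -35, 0, 0], [0, -35, 0, 0], [0, -35, 0, 0], [0, -30, 0, 0], [0, 0, 0, 0]]
  ]
}}

```text
time_s: 18.18
tcp_pos: [0.612, 0.0574, 0.1521]
orientation: [0.032, -3.139, 0.002]
contact_force: [-0.1, 1.4, 0.1]
grip_width: 0.0001
gripper_force: 0.0
```

Run:
```python
from h import *
f=grab("wrist","w7");s=robot.state(); print(s["time_s"],s["tcp_pos"],f["xyz"],s["contact_force"])
g=grab("scene","s7"); t=grab("top","t7")
b=cv2.resize(g["pixels"][210:290,320:400],(400,400),interpolation=2)
a=cv2.resize(t["pixels"][165:265,190:290],(400,400),interpolation=2)
cv2.imwrite("pics/c7.png",np.hstack([a,b])[:,:,::-1])
K,d,p,M=cam(f); uv=cv2.projectPoints(np.array([[.52,.194,.079]]),cv2.Rodrigues(M.T)[0],-M.T@p,K,d)[0].ravel().astype(int);print(uv)
```

```text
18.2333 [0.61236191 0.05920532 0.1522678 ] [0.53233585 0.05511456 0.30962256] [0.49737148 0.29327952 0.49224968]
[508  98]
```

View pics/c7.png

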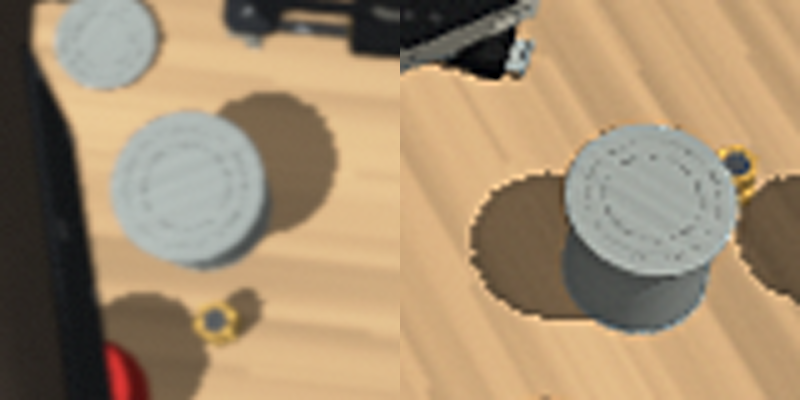

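The tin's base is still where it was, bottom edge near (368,276) in the scene image. The lid looks concentric and level, and the coupling hasn't moved. Handing in.

```bash
python3 -c "
from rig import robot
print(robot.close_job())"
```

```text
the job is handed in; nothing more can be done
None
```

I slid the lid over the tin's mouth and pressed it home, and the job is handed in at about 18 s. In the last pictures it looked level and the tin had not visibly moved. The final press peaked near 52 N, under the 70 N dent limit. One press was about 11 mm off the middle to click in a high side, before the final central press.

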